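# Open the combination-locked reference-standards box

## Task

Open the locked steel box that holds the reference standards: bring its left dial to 3, then its right dial to 7, and lift the lid by its bar handle until it stands open by 40 degrees or more, where it stays by itself. The lock is worn and each dial catches up to 16 degrees to either side of its number, so close to the number turn slowly, feel for the catch (the spring bolt drops in and the dial suddenly will not turn on) and stop at once: never force a caught dial or a lid that is still locked. Leave the things round the box where they stand.

Things in the scene. Friction and masses are not known exactly. Their poses are not given: they have to be found in the camera images.
- lock_box: Grey steel box, 200 (x) x 260 (y) x 112 mm high, screwed down; origin under its centre, z up, x from front (dials) to back (hinge), y left. The front 81 mm of the top is the fixed lock deck, 112 mm up, the rest is the lid. Dials at x = -60 mm, y = +70 and -70 mm. A red pin in a slot between them (y = 0) shows the bolt and moves to the front with it.
- dial_left (a joint): Left (+y) dial, upright axis; rad, growing anticlockwise from above; number n is at the red index (box +x side of the dial) at n x 0.628: 3 = 1.885. At v the bar lies along the box's x turned by v. Starts at 0.85 to 1.40, turned anticlockwise: one grasp is enough. Friction under 0.1 N m. Catches at a hidden point within 0.28 rad either side of the number. Must catch first.
- dial_right (a joint): Right (-y) dial, upright axis; rad, growing anticlockwise from above; number n is at the red index (box +x side of the dial) at n x 0.628: 7 = 4.398. At v the bar lies along the box's x turned by v. Starts at 4.88 to 5.43, turned clockwise: one grasp is enough. Friction under 0.1 N m. Catches at a hidden point within 0.28 rad either side of the number. Catches only once the left one has.
- dial_left_grip (a point): On the left dial's axis, 28.5 mm above the deck, where to grip its bar (34 mm long, 12 mm thick, top 36.5 mm above the deck, on a black skirt 60 mm wide and 5.5 mm high with white numerals 0 to 9 running clockwise). x axis along the bar to the end with the white line (the end at numeral 0), z up. Neighbours are over 60 mm from the axis.
- dial_right_grip (a point): On the right dial's axis, 28.5 mm above the deck, where to grip its bar (34 mm long, 12 mm thick, top 36.5 mm above the deck, on a black skirt 60 mm wide and 5.5 mm high with white numerals 0 to 9 running clockwise). x axis along the bar to the end with the white line (the end at numeral 0), z up. 
- bolt: Spring bolt under the deck, out of reach; its x in the box's frame is -28 mm locked, about -34 once the left dial has caught, -40 (end of travel) once the right one has caught too, which frees the lid. A nose on it, 6 mm wide, is pressed by a 4 N spring on the rim of each dial's wheel, the left first, and drops into the wheel's gate (9 mm wide, at 28 mm radius) within 0.05 rad of it.
- bolt_pin (a point): Top of the red pin of the bolt, 4 mm wide, 3 mm above the deck: 40 mm in front of the box's centre when locked, about 46 and 52 mm after the first and second catch. A caught dial has about 0.1 rad of play in all, then resists springily both ways (6 N m/rad): 10 N on the bolt is about 0.2 N m at the dial or 0.03 rad past the play; over 20 N, from a dial or the locked lid, bends it.
- lid (a joint): Lid, 117 mm deep (x), 260 mm wide, 0.35 kg. 0 shut, grows as it opens, in rad, to 1.35. Its stiff hinge (0.3 N m) holds it wherever it is left; lifting it by the handle takes 4 to 7 N. Until the bolt is drawn it is locked, with about 2 mm of play.
- lid_handle (a point): Middle of the round steel bar handle on the lid, 11 mm thick, 72 mm long, along the box's y axis; 35 mm clear of the lid, 40 mm above and 98 mm in front of the hinge axis while shut. The bar turns between the fingers as the lid swings, so the gripper may keep pointing down up to about 0.85 rad.
- lid_hinge (a point): Middle of the lid's hinge axis, at the back edge of the box (x = +100 mm), 110 mm up; the axis runs along the box's y. The handle moves on an arc about it, up and to the back (+x).
- amber_bottle_mid (a point): Amber bottle with blue cap, 56 mm diameter, 109 mm high, to the left of the box; point at half height on its axis. To be left alone.
- flask_mid (a point): Glass conical flask with yellow content, 63 mm diameter at the foot, 105 mm high, to the right of the box; point at half height on its axis. To be left alone.
- funnel_mid (a point): White funnel standing mouth down, 69 mm diameter, 75 mm high, at the right in front of the box; point at half height on its axis. To be left alone.

How it is judged:
On the way, in this order (a step that is already met when the one before it is completed fails the run):
1. the left dial has caught alone: the bolt has moved its first step (4 to 8 mm) and stays there 0.2 s (x of bolt in the frame of lock_box between -0.036 and -0.032 m), for 0.2 s.
2. the right dial has caught too: the bolt is drawn (over 10.5 mm) with the lid still shut (under 0.05 rad) (x of bolt in the frame of lock_box below -0.0385 m and value of joint lid below 0.05 rad), for 0.2 s.
At the end, for the whole second after the job is handed in: The lid stands open by more than 0.68 rad (39 degrees) and is still, the bolt is drawn by more than 10.5 mm, and the dials stand within 0.36 rad of 3 (left, 1.525 to 2.245 rad) and 7 (right, 4.038 to 4.758 rad) (value of joint lid above 0.68 rad and velocity of joint lid between -0.05 and 0.05 rad/s and x of bolt in the frame of lock_box below -0.0385 m and value of joint dial_left between 1.525 and 2.245 rad and value of joint dial_right between 4.038 and 4.758 rad); the robot touches nothing.
It fails at once if the lock is forced (a caught dial turned on, or the locked lid pulled): more than 20 N on the bolt (contact force between bolt and anything else above 20 N).
It fails at once if a thing beside the box is moved by more than 20 mm (distance of any of amber_bottle_mid, flask_mid, funnel_mid from where it was at the start of the episode above 0.02 m).
It also fails if it takes over 67 s, if anything falls off the work surface, if the arm or the gripper's body presses on something with over 40 N, if the wrist force passes 120 N, or if a joint passes its speed limit or range.

## Robot

A 6-joint arm with a two-finger parallel gripper is mounted at the origin on a cart in front of the work surface, level with it; the furniture and walls round the work are solid. World frame = base frame: x ahead of the robot, y to its left, z up, the work surface at z = 0. Lengths are in m, angles in rad, forces in N, time in s.
With the tool pointing down it reaches from about 0.25 to 0.85 m from the base axis. Payload 12.5 kg.
Tool frame: the origin (TCP) lies on the centre line of the jaws, within the pads' length; the fingertips stand 22 mm ahead of it and the grasp point (between the pads) lies 3 mm ahead of it; z points along the fingers, y is the direction in which the jaws open and shut (so a half turn about z gives the same grasp; the last joint's range is limited). The gripper opens to 93 mm and grips with 3 to 60 N. Pads are 15 mm wide; open, the fingers measure 128 mm over their backs; the gripper's body (75 mm by 188 mm) begins 65 mm behind the grasp point.
Start: joints at [1.076, 0.351, 1.652, -0, 1.139, -0.085], TCP at [0.219, 0.504, 0.241] pointing down, gripper open.
Joint ranges: [-2.75, 2.75], [-0.79, 2.1], [0.01, 2.65], [-1.57, 4.71], [0.07, 3.14], [-2.87, 2.87]. Speed limits (rad/s): [2.22, 2.22, 2.79, 3.14, 3.14, 3.14].

## Interface

Orientations are given as a rotation vector (axis times angle).
In Python, from workcell import * gives the robot as it stands.
- The arm moves only by the tool move_arm, never from a script. Its argument "rows" is a list of rows, each a list of 5 numbers: the opening, from 0 (shut) to 1 (fully open), then the shift along the tool's x, y, z in mm, then the turn about the tool's z in rad. In form: [[gripper, x, y, z, spin], ...]. A call has 1 to 20 rows; each row shifts and turns the pose as measured when the row begins, along the tool's axes as they then stand; what a row does not reach is not made up. A row lasts 1/8 s, in which the tool goes at most 62.5 mm and 10.7 degrees, less where a joint would pass 70% of its speed; a pose out of reach is approached as far as the arm can. A call with a gripper value outside its range is refused whole. The fingers move at their own pace and stop on an object; the grip force is fixed at half the most. Time passes only in rows, so rows that do not move let the fingers close. It gives the time, the measured TCP pose, the force and the opening at its end, in the units of the state.
- state(): the state, without advancing time (a new reading comes with each control period).
- grab_frame(name): name is "side" or "top"; returns a dict with "image" (480x640x3 uint8, blue, green, red), "range_z" (480x640 float32, m along the optical axis (not along the pixel's ray), 0 where there is no reading), "fx", "fy", "cx", "cy" (pixels), "R" (3x3) and "t" (3): a world point X has camera coordinates R X + t. Camera axes: x right, y down, z forward; pixel columns grow to the right and rows downward; lengths in m; the calibration is good to about 2 mm. A picture is of the moment at which its call begins.
- finish_job(): hands the job in, once; it reports no verdict.
The state is a dict: "time": time; "q": joint angles; "joint_vel": joint speeds; "joint_torque": joint torques, N m; "eef_pos": TCP position; "ee_rot": TCP orientation; "ft_force": force on the tool from outside, world axes, zero at the start; "moment": the same for the moment, N m; "opening": opening from 0.0 (shut) to 1.0 (fully open).
Only numpy, scipy, OpenCV 4.12 (cv2) and the standard library are available. Lean on these libraries where they do the work, as an engineer would, in place of code of your own. Each camera call takes 0.05 s, during which the arm holds its last target.

## Working session

There is one attempt and no reset: what is moved stays moved. The work goes in short steps, Python scripts to look and compute and a tool call to move; the robot and the scene stay as the last step left them, time stands still between calls to the robot, and variables do not carry over. Pictures are saved under pics/ and viewed, and the job is handed in when it is done.

Besides the shell and the picture viewer there is one more tool, called after "Request:" as name(argument=value, ...) on one line, values as JSON. move_arm: Moves the arm, as the interface text tells. Its arguments: {"type":"object","properties":{"rows":{"type":"array"}},"required":["rows"]}

```bash
mkdir -p pics; cat > h.py <<'E'
from workcell import *
import numpy as np, cv2
def px2w(f,u,v,z=None):
    if z is None: z=f["range_z"][int(v),int(u)]
    c=np.array([(u-f["cx"])/f["fx"]*z,(v-f["cy"])/f["fy"]*z,z])
    return f["R"].T@(c-f["t"])
def w2px(f,X):
    c=f["R"]@np.array(X)+f["t"]; return np.array([f["fx"]*c[0]/c[2]+f["cx"],f["fy"]*c[1]/c[2]+f["cy"]])
E
python3 - <<'E'
from h import *
s=state();print({k:np.round(v,3) for k,v in s.items()})
for n in("top","side"):
    f=grab_frame(n);cv2.imwrite(f"pics/{n}0.png",f["image"]);print(n,f["fx"],f["cx"],f["cy"],np.round(f["R"],3),f["t"])
    np.savez(f"{n}0.npz",**f)
E
```

```text
{'time': np.float64(0.0), 'q': array([ 1.076,  0.351,  1.652, -0.   ,  1.139, -0.085]), 'joint_vel': array([ 0.   ,  0.002, -0.001,  0.   ,  0.001,  0.002]), 'joint_torque': array([ 1.0000e-03, -4.9732e+01, -2.8525e+01,  7.0000e-02,  2.6000e-02,
       -0.0000e+00]), 'eef_pos': array([0.219, 0.504, 0.24 ]), 'ee_rot': array([-6.390e-01, -3.076e+00,  2.000e-03]), 'ft_force': array([ 0.013,  0.443, -0.292]), 'moment': array([-0.024, -0.014, -0.041]), 'opening': np.float64(1.0)}
top 539.5199639205958 324.658279397421 235.65748396104055 [[ 0.017 -1.    -0.026]
 [-0.993 -0.014 -0.12 ]
 [ 0.119  0.028 -0.992]] [0.03184837 0.56479085 1.2421713 ]
side 487.7079152259117 314.28542379536196 240.6124103615581 [[ 0.822 -0.57  -0.016]
 [-0.248 -0.332 -0.91 ]
 [ 0.513  0.752 -0.414]] [-0.44463522  0.25600732  0.68830041]
```

View pics/top0.png

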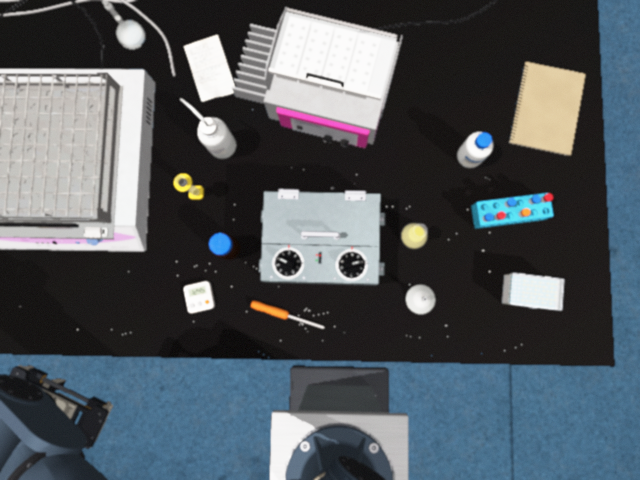

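View pics/side0.png

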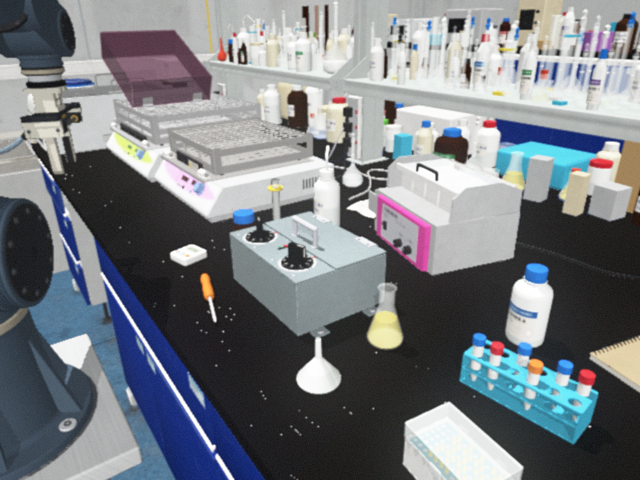

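The top picture shows the box at columns 262–380 and rows 190–283, with dials at about (287,263) and (351,264). The side picture shows the box in the middle. Next I'll fit the box pose from depth and enlarge the dials.

```bash
python3 - <<'E'
from h import *
f=dict(np.load("top0.npz"))
vv,uu=np.mgrid[180:295,250:395]
z=f["range_z"][vv,uu]
c=np.stack([(uu-f["cx"])/f["fx"]*z,(vv-f["cy"])/f["fy"]*z,z],-1)
W=(c-f["t"])@f["R"]
m=(abs(W[...,2]-0.112)<0.008)
P=W[m];print(len(P),np.median(P[:,2]),P.min(0),P.max(0))
mm=cv2.morphologyEx(m.astype(np.uint8)*255,cv2.MORPH_OPEN,np.ones((9,9)))
P=W[mm>0]; r=cv2.minAreaRect(P[:,:2].astype(np.float32));print(r)
im=cv2.resize(f["image"][180:295,250:395],None,fx=5.5,fy=5.5,interpolation=cv2.INTER_CUBIC);cv2.imwrite("pics/topz.png",im[:600,:800])
g=dict(np.load("side0.npz"))
im=cv2.resize(g["image"][205:280,225:335],None,fx=7,fy=7,interpolation=cv2.INTER_CUBIC);cv2.imwrite("pics/sidez.png",im)
E
```

```text
9664 0.11455031647728481 [ 0.45156905 -0.08185317  0.10400678] [0.66021531 0.1796618  0.11999931]
((0.5529532432556152, 0.04855126887559891), (0.26022979617118835, 0.20044885575771332), 89.30937194824219)
```

View pics/topz.png

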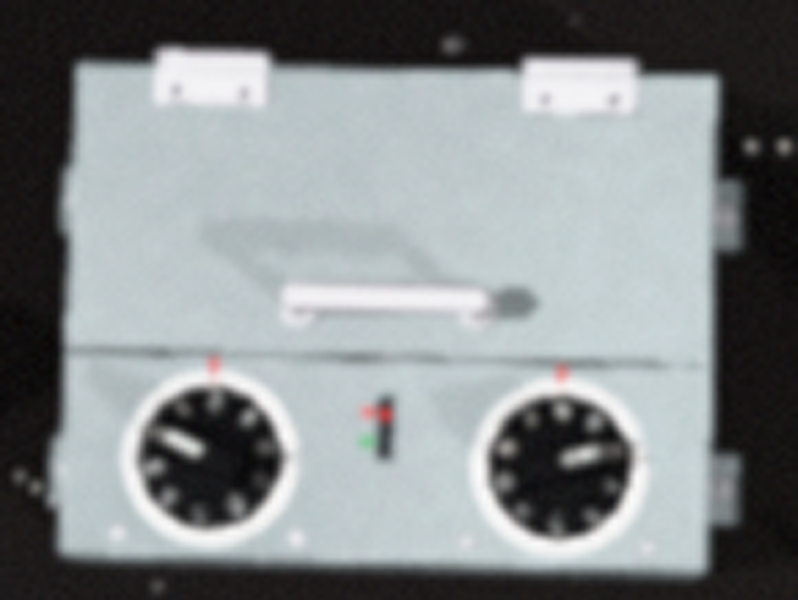

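View pics/sidez.png

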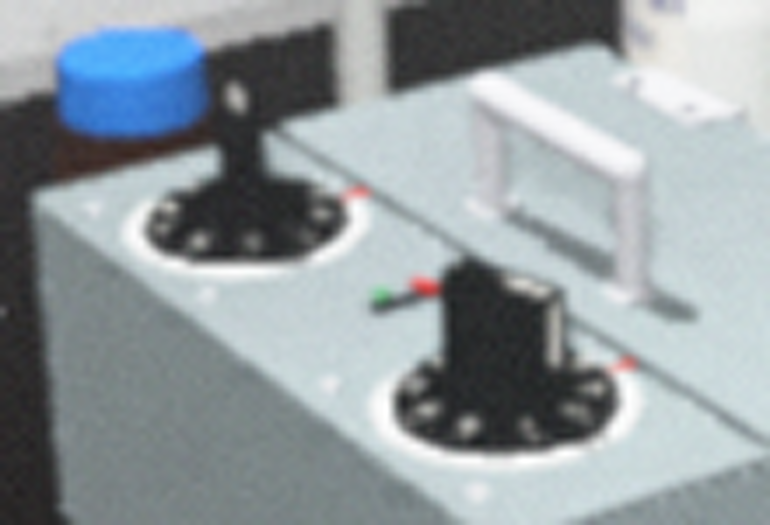

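```bash
cat >> h.py <<'E'
def onz(f,u,v,z):
    R,t=f["R"],f["t"];o=-R.T@t;d=R.T@np.array([(u-f["cx"])/f["fx"],(v-f["cy"])/f["fy"],1]);return o+d*(z-o[2])/d[2]
E
python3 - <<'E'
from h import *
f=dict(np.load("top0.npz"));g=dict(np.load("side0.npz"))
T=lambda u,v:((u+.5)/5.5-.5+250,(v+.5)/5.5-.5+180)
S=lambda u,v:((u+.5)/7-.5+225,(v+.5)/7-.5+205)
A={}
for n,p,z in [("ringL",(210,458),.112),("ringR",(559,465),.112),("idxL",(214,364),.112),("idxR",(562,374),.112),("BLc",(75,62),.112),("BRc",(720,75),.112),("FLc",(58,556),.112),("FRc",(708,576),.112),("hL",(283,297),.15),("hR",(490,299),.15),
 ("l0",(160,431),.1485),("l1",(202,453),.1485),("r1",(563,462),.1485),("r0",(598,453),.1485)]:
    A[n]=onz(f,*T(*p),z);print(n,A[n].round(4))
for n,p,z in [("ringL",(246,221),.112),("ringR",(508,398),.112),("skL",(248,213),.1175),("skR",(506,393),.1175),("hL",(480,82),.152),("hR",(635,163),.152),("FL",(35,195),.112),("rtop_a",(470,262),.1485),("rtop0",(543,292),.1485),("idxR",(628,362),.112),("idxL",(358,191),.112)]:
    print("side",n,onz(g,*S(*p),z).round(4))
def ang(a,b):d=A[b]-A[a];return np.arctan2(d[1],d[0])
print("yaw",ang("ringR","ringL")-np.pi/2,ang("BRc","BLc")-np.pi/2,ang("FRc","FLc")-np.pi/2,ang("FLc","BLc"),ang("FRc","BRc"),ang("hR","hL")-np.pi/2)
print("ctr",np.mean([A[k] for k in("BLc","BRc","FLc","FRc")],0))
print("bars world",ang("l1","l0"),ang("r1","r0"),ang("r1","r0")+2*np.pi)
# bars from axis
for s,e in(("ringL","l0"),("ringR","r0")):print(ang(s,e))
E
```

```text
ringL [0.4931 0.119  0.112 ]
ringR [ 0.4925 -0.0212  0.112 ]
idxL [0.5311 0.1183 0.112 ]
idxR [ 0.5291 -0.022   0.112 ]
BLc [0.6545 0.1785 0.112 ]
BRc [ 0.6522 -0.0848  0.112 ]
FLc [0.4529 0.1791 0.112 ]
FRc [ 0.4491 -0.081   0.112 ]
hL [0.5541 0.0883 0.15  ]
hR [0.5544 0.0073 0.15  ]
l0 [0.5009 0.1353 0.1485]
l1 [0.4925 0.1187 0.1485]
r1 [ 0.4912 -0.022   0.1485]
r0 [ 0.4949 -0.0355  0.1485]
side ringL [0.494  0.1229 0.112 ]
side ringR [ 0.4935 -0.0174  0.112 ]
side skL [0.4914 0.1164 0.1175]
side skR [ 0.4888 -0.0239  0.1175]
side hL [0.5536 0.0881 0.152 ]
side hR [0.5552 0.0128 0.152 ]
side FL [0.453  0.1771 0.112 ]
side rtop_a [ 0.4891 -0.0083  0.1485]
side rtop0 [ 0.4941 -0.0345  0.1485]
side idxR [ 0.5303 -0.0186  0.112 ]
side idxL [0.5312 0.1223 0.112 ]
yaw -0.0046971636237087555 -0.008691573968252708 -0.014345644210042918 -0.003045548650326838 -0.018686976108623174 0.004163527703387571
ctr [0.55216679 0.0479228  0.112     ]
bars world 1.1061628685340914 -1.3035190538133241 4.979666253366262
1.1272547191987505
-1.4031043561454815
```

```bash
cat >> h.py <<'E'
from scipy.spatial.transform import Rotation as Ro
def rep(target=None,yang=None):
    s=state();M=Ro.from_rotvec(s["ee_rot"]).as_matrix();y=np.arctan2(M[1,1],M[0,1])
    print("t",round(float(s["time"]),2),"pos",np.round(s["eef_pos"],4),"yang",round(y,3),"tilt",np.round(M[:2,2],4),"F",np.round(s["ft_force"],1),"M",np.round(s["moment"],2),"op",round(float(s["opening"]),3),"q",np.round(s["q"],2))
    if target is not None: print("tool shift mm",np.round(M.T@(np.array(target)-s["eef_pos"])*1000,1))
    if yang is not None: print("spin",round((y-yang+np.pi)%(2*np.pi)-np.pi,3))
E
python3 -c "
from h import *
rep([.493,.119,.24],-.45)"
```

```text
t 0.1 pos [0.219  0.5042 0.2402] yang 1.161 tilt [-0.0005 -0.0009] F [ 1.6 -0.2 -0.4] M [-0.01 -0.01 -0.03] op 0.999 q [ 1.08  0.35  1.65 -0.    1.14 -0.08]
tool shift mm [-4.048e+02 -2.442e+02  4.000e-01]
spin 1.611
```

Request:
move_arm(rows=[[0.45,-40,-24,0,0],[0.45,-40,-24,0,0],[0.45,-40,-24,0,0],[0.45,-40,-24,0,0],[0.45,-40,-24,0,0],[0.45,-40,-24,0,0],[0.45,-40,-24,0,0],[0.45,-40,-24,0,0],[0.45,-40,-24,0,0]])

```text
time: 1.23
eef_pos: [0.4683, 0.1535, 0.2385]
ee_rot: [-0.631, -3.075, 0.005]
ft_force: [0.5, 1.0, 0.1]
opening: 0.449
```

```bash
python3 -c "
from h import *
rep([.493,.119,.22],-.45)"
```

```text
t 1.23 pos [0.4683 0.1535 0.2385] yang 1.166 tilt [-0.0028 -0.0026] F [0.5 1.  0.1] M [-0.01 -0.02  0.03] op 0.449 q [ 0.22  0.25  1.8  -0.    1.1  -0.94]
tool shift mm [-36.3 -21.9  18.6]
spin 1.616
```

Tracks well. Now the rest of the shift, then the spin.

Request:
move_arm(rows=[[0.45,-36,-22,10,0],[0.45,0,0,0,0.18],[0.45,0,0,0,0.18],[0.45,0,0,0,0.18],[0.45,0,0,0,0.18],[0.45,0,0,0,0.18],[0.45,0,0,0,0.18],[0.45,0,0,0,0.18],[0.45,0,0,0,0.18],[0.45,0,0,0,0.16]])

```text
time: 2.48
eef_pos: [0.4933, 0.1142, 0.2252]
ee_rot: [-2.693, -1.616, 0.015]
ft_force: [0.3, -0.9, 1.3]
opening: 0.452
```

```bash
python3 -c "
from h import *
f=grab_frame('side');cv2.imwrite('pics/s1.png',cv2.resize(f['image'][150:300,180:380],None,fx=4,fy=4))
rep([.493,.119,.1435],-.45)"
```

```text
t 2.52 pos [0.4932 0.1142 0.2252] yang -0.498 tilt [-0.009  -0.0036] F [-0.5 -0.3  0.4] M [-0.09  0.11 -0.02] op 0.448 q [ 0.14  0.29  1.77 -0.    1.08  0.64]
tool shift mm [ 4.7 -2.  81.7]
spin -0.048
```

View pics/s1.png

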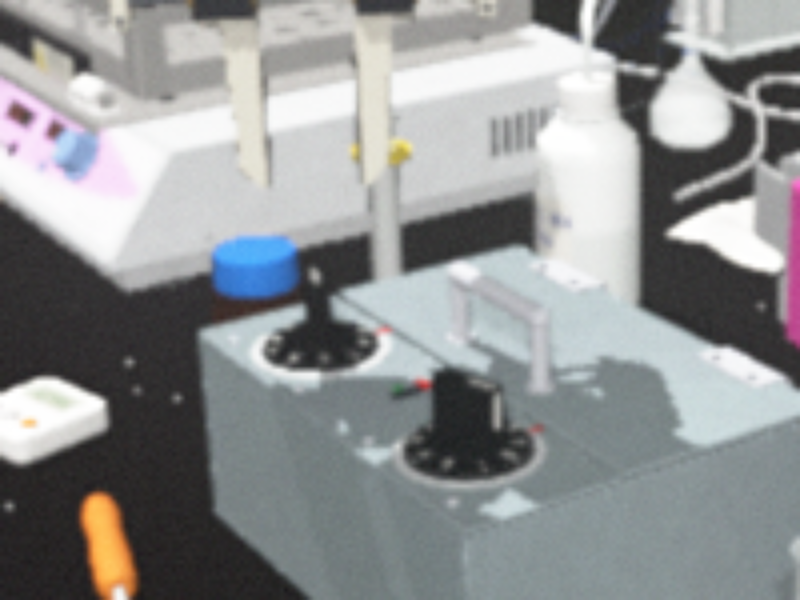

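The fingers sit symmetrically over the left dial in the side picture, tips at about (255,180) and (370,180). Descending.

Request:
move_arm(rows=[[0.45,4.7,-2,20,-0.048],[0.45,0,0,25,0],[0.45,0,0,20,0],[0.45,0,0,8,0]])

```text
time: 3.02
eef_pos: [0.4931, 0.1192, 0.1503]
ee_rot: [-2.65, -1.685, 0.014]
ft_force: [0.2, 0.3, 0.9]
opening: 0.45
```

```bash
python3 -c "
from h import *
f=grab_frame('side');cv2.imwrite('pics/s2.png',cv2.resize(f['image'][190:290,220:340],None,fx=6,fy=6))
rep([.493,.119,.1435],-.45)"
```

```text
t 3.08 pos [0.493  0.1192 0.1499] yang -0.438 tilt [-0.0091 -0.0036] F [-1.1 -0.1 -1.1] M [-0.04  0.15  0.02] op 0.449 q [ 0.15  0.4   1.84 -0.    0.91  0.59]
tool shift mm [-0.1  0.2  6.4]
spin 0.012
```

View pics/s2.png

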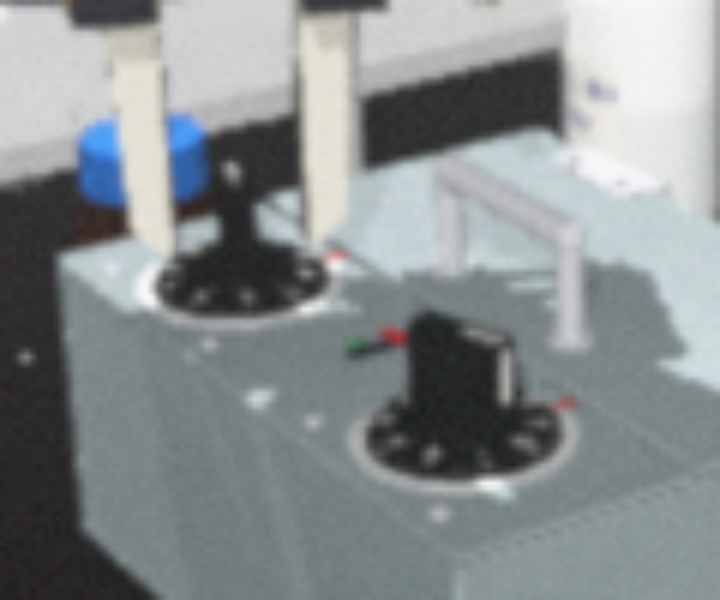

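Centred. I'll go down the last 5 mm and close.

Request:
move_arm(rows=[[0.45,0,0,5.5,0],[0.2,0,0,0,0],[0.1,0,0,0,0],[0,0,0,0,0],[0,0,0,0,0]])

```text
time: 3.7
eef_pos: [0.4929, 0.1197, 0.1457]
ee_rot: [-2.648, -1.686, 0.014]
ft_force: [-5.2, 4.5, 0.9]
opening: 0.126
```

```bash
python3 -c "
from h import *
rep([.493,.119,.1435],-.45)"
```

```text
t 3.7 pos [0.4929 0.1197 0.1457] yang -0.437 tilt [-0.0087 -0.0025] F [-5.2  4.5  0.9] M [0.69 0.88 0.01] op 0.126 q [ 0.15  0.4   1.84 -0.    0.9   0.58]
tool shift mm [-0.5  0.4  2.2]
spin 0.013
```

Request:
move_arm(rows=[[0,0,0,0,0],[0,0,0,0,-0.1]])

```text
time: 3.95
eef_pos: [0.4927, 0.1198, 0.1457]
ee_rot: [-2.558, -1.819, 0.013]
ft_force: [0.1, 0.5, -1.6]
opening: 0.127
```

```bash
python3 -c "
from h import *
f=grab_frame('side');cv2.imwrite('pics/s3.png',cv2.resize(f['image'][190:290,220:340],None,fx=6,fy=6))
f=grab_frame('top');cv2.imwrite('pics/t3.png',cv2.resize(f['image'][180:295,250:395],None,fx=5,fy=5))
rep([.493,.119,.1435],0)"
```

```text
t 4.05 pos [0.4927 0.1198 0.1457] yang -0.335 tilt [-0.0086 -0.0026] F [-1.2  0.7 -1.2] M [ 0.05  0.02 -0.02] op 0.125 q [ 0.15  0.4   1.84 -0.    0.9   0.48]
tool shift mm [-0.6  0.5  2.2]
spin -0.335
```

View pics/s3.png

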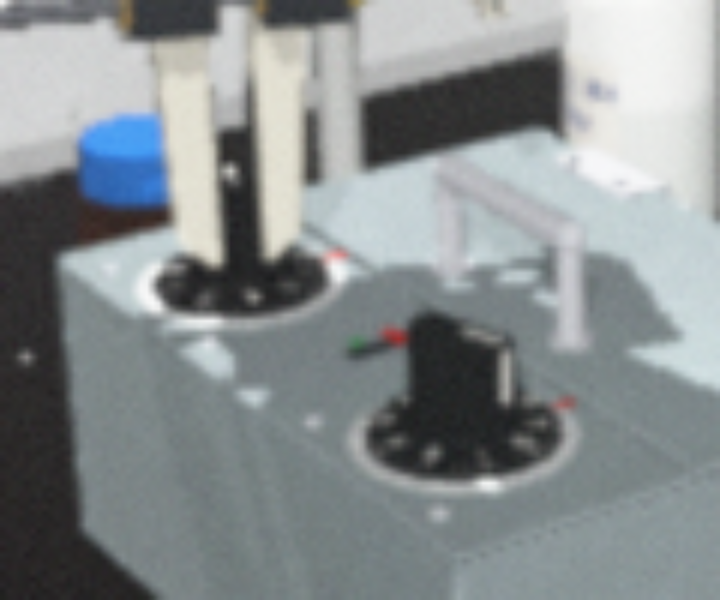

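View pics/t3.png

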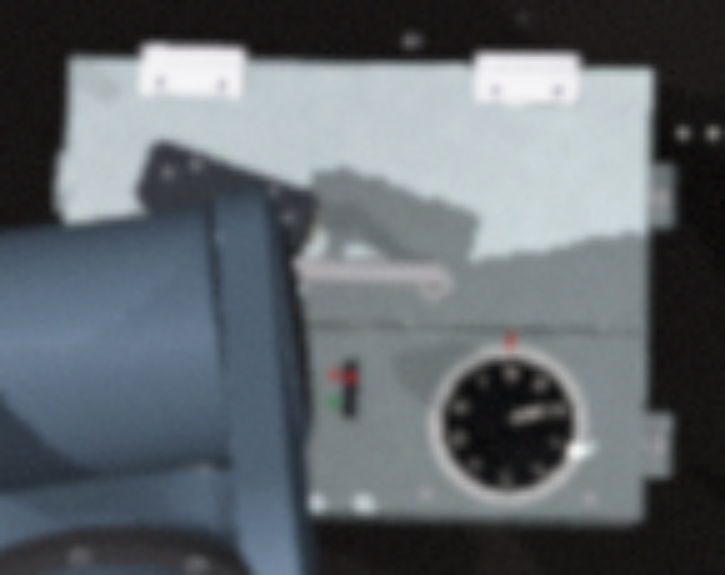

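The side picture shows the bar firmly between the fingers; the top view still sees the bolt pin at (348,376) of the crop. I'll write a pin tracker and go on.

```bash
cat >> h.py <<'E'
def pin(save=None):
    f=grab_frame('top');im=f['image'].astype(float)
    c=im[249:268,318:323];r=np.clip(c[...,2]-np.maximum(c[...,0],c[...,1])-15,0,None)
    w=r.sum(1); print("pin row",round(float((w*np.arange(249,268)).sum()/max(w.sum(),1e-6)),2),"mass",round(float(w.sum())), "rows",np.round(w[3:]).astype(int))
    if save: cv2.imwrite(save,cv2.resize(f['image'][240:275,300:340],None,fx=12,fy=12,interpolation=cv2.INTER_CUBIC))
E
python3 -c "
from h import *
pin('pics/p0.png')"
```

```text
pin row 254.89 mass 275 rows [  0   0  83 139  53   0   0   0   0   0   0   0   0   0   0   0]
```

Request:
move_arm(rows=[[0,0,0,0,-0.09],[0,0,0,0,-0.08],[0,0,0,0,-0.05]])

```text
time: 4.47
eef_pos: [0.4926, 0.1198, 0.1457]
ee_rot: [-2.347, -2.082, 0.013]
ft_force: [-0.9, 0.4, -1.5]
opening: 0.125
```

```bash
python3 -c "
from h import *
rep();pin()"
```

```text
t 4.47 pos [0.4926 0.1198 0.1457] yang -0.12 tilt [-0.0091 -0.0024] F [-0.9  0.4 -1.5] M [-0.05  0.13 -0.16] op 0.125 q [ 0.15  0.4   1.84 -0.    0.9   0.27]
pin row 254.89 mass 275 rows [  0   0  86 134  55   0   0   0   0   0   0   0   0   0   0   0]
```

View pics/p0.png

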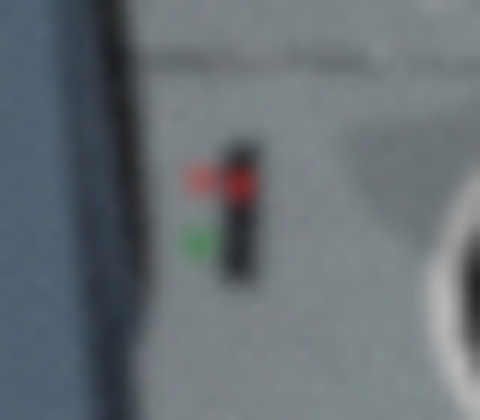

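The pin is at (237,183) of the crop, the locked end. Dial is at about 1.46; now slow steps.

Request:
move_arm(rows=[[0,0,0,0,-0.04],[0,0,0,0,-0.03],[0,0,0,0,-0.03]])

```text
time: 4.9
eef_pos: [0.4925, 0.1198, 0.1457]
ee_rot: [-2.24, -2.195, 0.013]
ft_force: [-1.3, 0.7, -0.5]
opening: 0.126
```

```bash
python3 -c "
from h import *
rep();pin()"
```

```text
t 4.9 pos [0.4925 0.1198 0.1457] yang -0.02 tilt [-0.0093 -0.0023] F [-1.3  0.7 -0.5] M [ 0.01  0.04 -0.14] op 0.126 q [ 0.15  0.4   1.84 -0.    0.9   0.17]
pin row 254.89 mass 279 rows [  0   0  85 140  54   0   0   0   0   0   0   0   0   0   0   0]
```

Request:
move_arm(rows=[[0,0,0,0,-0.025],[0,0,0,0,-0.025]])

```text
time: 5.2
eef_pos: [0.4924, 0.1198, 0.1457]
ee_rot: [-2.181, -2.254, 0.013]
ft_force: [-1.8, 1.4, -0.0]
opening: 0.127
```

```bash
python3 -c "
from h import *
rep();pin()"
```

```text
t 5.2 pos [0.4924 0.1198 0.1457] yang 0.033 tilt [-0.0094 -0.0023] F [-1.8  1.4 -0. ] M [-0.09  0.09 -0.09] op 0.127 q [ 0.15  0.4   1.84 -0.    0.9   0.11]
pin row 254.88 mass 280 rows [  0   0  86 141  53   0   0   0   0   0   0   0   0   0   0   0]
```

Request:
move_arm(rows=[[0,0,0,0,-0.02],[0,0,0,0,-0.02]])

```text
time: 5.5
eef_pos: [0.4924, 0.1198, 0.1457]
ee_rot: [-2.131, -2.301, 0.013]
ft_force: [-1.5, 1.1, -0.9]
opening: 0.126
```

```bash
python3 -c "
from h import *
rep();pin()"
```

```text
t 5.5 pos [0.4924 0.1198 0.1457] yang 0.077 tilt [-0.0095 -0.0023] F [-1.5  1.1 -0.9] M [-0.06  0.16 -0.15] op 0.126 q [ 0.15  0.4   1.84 -0.    0.9   0.07]
pin row 254.89 mass 275 rows [  0   0  85 134  56   0   0   0   0   0   0   0   0   0   0   0]
```

Request:
move_arm(rows=[[0,0,0,0,-0.02],[0,0,0,0,-0.02]])

```text
time: 5.8
eef_pos: [0.4923, 0.1198, 0.1457]
ee_rot: [-2.08, -2.347, 0.013]
ft_force: [-2.0, 0.6, 0.0]
opening: 0.124
```

```bash
python3 -c "
from h import *
rep();pin()"
```

```text
t 5.8 pos [0.4923 0.1198 0.1457] yang 0.12 tilt [-0.0096 -0.0023] F [-2.   0.6  0. ] M [-0.06  0.1  -0.15] op 0.124 q [ 0.15  0.4   1.84 -0.    0.9   0.03]
pin row 254.88 mass 275 rows [  0   0  86 137  52   0   0   0   0   0   0   0   0   0   0   0]
```

Request:
move_arm(rows=[[0,0,0,0,-0.02],[0,0,0,0,-0.02]])

```text
time: 6.1
eef_pos: [0.4923, 0.1198, 0.1457]
ee_rot: [-2.029, -2.391, 0.013]
ft_force: [-2.3, 0.5, -0.9]
opening: 0.126
```

```bash
python3 -c "
from h import *
rep();pin()"
```

```text
t 6.1 pos [0.4923 0.1198 0.1457] yang 0.164 tilt [-0.0097 -0.0023] F [-2.3  0.5 -0.9] M [-0.07  0.11 -0.09] op 0.126 q [ 0.15  0.4   1.84 -0.    0.9  -0.02]
pin row 254.89 mass 276 rows [  0   0  85 136  55   0   0   0   0   0   0   0   0   0   0   0]
```

Request:
move_arm(rows=[[0,0,0,0,-0.02],[0,0,0,0,-0.02]])

```text
time: 6.4
eef_pos: [0.4923, 0.1198, 0.1457]
ee_rot: [-1.976, -2.435, 0.012]
ft_force: [-2.8, 1.9, -1.0]
opening: 0.122
```

```bash
python3 -c "
from h import *
rep();pin()"
```

```text
t 6.4 pos [0.4923 0.1198 0.1457] yang 0.207 tilt [-0.0097 -0.0023] F [-2.8  1.9 -1. ] M [ 0.01  0.15 -0.15] op 0.122 q [ 0.15  0.4   1.84 -0.    0.9  -0.06]
pin row 254.92 mass 306 rows [  0   0  90 150  66   0   0   0   0   0   0   0   0   0   0   0]
```

Request:
move_arm(rows=[[0,0,0,0,-0.02],[0,0,0,0,-0.02]])

```text
time: 6.7
eef_pos: [0.4922, 0.1198, 0.1457]
ee_rot: [-1.922, -2.477, 0.012]
ft_force: [-1.8, 0.6, 0.0]
opening: 0.13
```

```bash
python3 -c "
from h import *
rep();pin()"
```

```text
t 6.7 pos [0.4922 0.1198 0.1457] yang 0.251 tilt [-0.0098 -0.0024] F [-1.8  0.6  0. ] M [-0.03  0.12 -0.08] op 0.13 q [ 0.15  0.4   1.84 -0.    0.9  -0.1 ]
pin row 254.95 mass 310 rows [  0   0  87 152  71   0   0   0   0   0   0   0   0   0   0   0]
```

Request:
move_arm(rows=[[0,0,0,0,-0.02],[0,0,0,0,-0.02]])

```text
time: 7.0
eef_pos: [0.4922, 0.1198, 0.1457]
ee_rot: [-1.868, -2.518, 0.012]
ft_force: [-2.6, 2.1, -0.5]
opening: 0.122
```

```bash
python3 -c "
from h import *
rep();pin()"
```

```text
t 7.0 pos [0.4922 0.1198 0.1457] yang 0.294 tilt [-0.0099 -0.0024] F [-2.6  2.1 -0.5] M [ 0.02  0.17 -0.1 ] op 0.122 q [ 0.15  0.4   1.84 -0.    0.9  -0.15]
pin row 255.03 mass 317 rows [  0   0  81 150  82   4   0   0   0   0   0   0   0   0   0   0]
```

Request:
move_arm(rows=[[0,0,0,0,-0.02]])

```text
time: 7.18
eef_pos: [0.4921, 0.1198, 0.1457]
ee_rot: [-1.84, -2.538, 0.012]
ft_force: [-2.8, 0.6, 0.2]
opening: 0.125
```

```bash
python3 -c "
from h import *
rep();pin()"
```

```text
t 7.17 pos [0.4921 0.1198 0.1457] yang 0.316 tilt [-0.01   -0.0024] F [-2.8  0.6  0.2] M [-0.06  0.14 -0.07] op 0.125 q [ 0.15  0.4   1.84 -0.    0.9  -0.17]
pin row 255.07 mass 329 rows [  0   0  79 154  90   6   0   0   0   0   0   0   0   0   0   0]
```

Request:
move_arm(rows=[[0,0,0,0,-0.02],[0,0,0,0,-0.02]])

```text
time: 7.48
eef_pos: [0.4922, 0.1198, 0.1458]
ee_rot: [-1.784, -2.578, 0.012]
ft_force: [-2.8, 0.4, -0.6]
opening: 0.126
```

```bash
python3 -c "
from h import *
rep();pin('pics/p1.png')"
```

```text
t 7.47 pos [0.4922 0.1198 0.1458] yang 0.36 tilt [-0.01   -0.0024] F [-2.8  0.4 -0.6] M [-0.04  0.14 -0.06] op 0.126 q [ 0.15  0.4   1.84 -0.    0.9  -0.21]
pin row 257.07 mass 281 rows [  0   0   1   7  60 125  80   8   0   0   0   0   0   0   0   0]
```

View pics/p1.png

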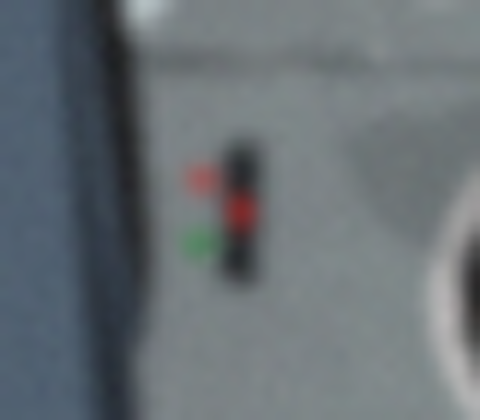

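The pin has dropped to (238,211) in the crop. I'll check whether it is still moving.

```bash
python3 -c "
from h import *
rep();pin();pin();rep()"
```

```text
t 7.53 pos [0.4921 0.1198 0.1457] yang 0.361 tilt [-0.01   -0.0024] F [-2.3  0.5  0.2] M [-0.04  0.11 -0.06] op 0.127 q [ 0.15  0.4   1.84 -0.    0.9  -0.21]
pin row 257.03 mass 274 rows [  0   0   3   4  60 125  78   4   0   0   0   0   0   0   0   0]
pin row 257.05 mass 279 rows [  0   0   4   5  58 124  82   6   0   0   0   0   0   0   0   0]
t 7.62 pos [0.4922 0.1198 0.1457] yang 0.359 tilt [-0.01   -0.0025] F [-3.1  1.  -0.1] M [-0.07  0.11  0.03] op 0.125 q [ 0.15  0.4   1.84 -0.    0.9  -0.21]
```

```bash
python3 -c "
from h import *
f=dict(np.load('top0.npz'))
print(onz(f,319.5,254.89,.115),onz(f,319.5,257.05,.115))"
```

```text
[0.51162111 0.04900015 0.115     ] [0.50684364 0.04891255 0.115     ]
```

Request:
move_arm(rows=[[0,0,0,0,-0.02],[0,0,0,0,0]])

```text
time: 7.88
eef_pos: [0.4921, 0.1198, 0.1458]
ee_rot: [-1.758, -2.596, 0.012]
ft_force: [-3.0, 0.3, 0.6]
opening: 0.123
```

```bash
python3 -c "
from h import *
rep();pin();pin();rep()"
```

```text
t 7.88 pos [0.4921 0.1198 0.1458] yang 0.38 tilt [-0.01   -0.0025] F [-3.   0.3  0.6] M [-0.01  0.12  0.03] op 0.123 q [ 0.15  0.4   1.84 -0.    0.9  -0.23]
pin row 257.06 mass 279 rows [  0   0   3   4  58 127  83   4   0   0   0   0   0   0   0   0]
pin row 257.06 mass 278 rows [  0   0   2   5  61 122  82   6   0   0   0   0   0   0   0   0]
t 7.97 pos [0.4921 0.1198 0.1457] yang 0.38 tilt [-0.0101 -0.0025] F [-3.1  0.7 -0.1] M [-0.01  0.13 -0.04] op 0.124 q [ 0.15  0.4   1.84 -0.    0.9  -0.23]
```

The left dial has caught: the pin moved about 5 mm and holds while the dial turns freely in its play. Release and lift.

Request:
move_arm(rows=[[0.45,0,0,0,0],[0.45,0,0,0,0],[0.45,0,0,0,0],[0.45,0,0,-30,0],[0.45,0,0,-30,0],[0.45,0,0,0,0.14]])

```text
time: 8.72
eef_pos: [0.4938, 0.1197, 0.2079]
ee_rot: [-1.941, -2.465, 0.011]
ft_force: [0.1, -0.7, 0.5]
opening: 0.447
```

```bash
python3 -c "
from h import *
pin();rep([.4922,-.0208,.2],.24)"
```

```text
pin row 256.93 mass 261 rows [  0   0   7  11  52 116  73   2   0   0   0   0   0   0   0   0]
t 8.78 pos [0.4934 0.1197 0.207 ] yang 0.229 tilt [-0.0092 -0.0027] F [-0.5  0.1  0.2] M [-0.07  0.05  0.03] op 0.452 q [ 0.15  0.32  1.79 -0.    1.04 -0.08]
tool shift mm [-136.5  -32.9    7.4]
spin -0.011
```

Request:
move_arm(rows=[[0.45,-45,-11,0,0],[0.45,-45,-11,0,0],[0.45,-46,-11,0,-0.01],[0.45,0,0,0,0]])

```text
time: 9.28
eef_pos: [0.4924, -0.0239, 0.2068]
ee_rot: [-1.926, -2.475, 0.012]
ft_force: [1.1, -0.3, 0.4]
opening: 0.453
```

```bash
python3 -c "
from h import *
f=grab_frame('side');cv2.imwrite('pics/s4.png',cv2.resize(f['image'][170:290,220:340],None,fx=5,fy=5))
rep([.4915,-.0203,.1455],.24)"
```

```text
t 9.32 pos [ 0.4924 -0.0226  0.2068] yang 0.249 tilt [-0.0089 -0.0025] F [0.1 0.9 0.6] M [-0.06  0.04 -0.02] op 0.447 q [-0.14  0.29  1.83 -0.    1.03 -0.39]
tool shift mm [ 2.5  0.3 61.3]
spin 0.009
```

View pics/s4.png

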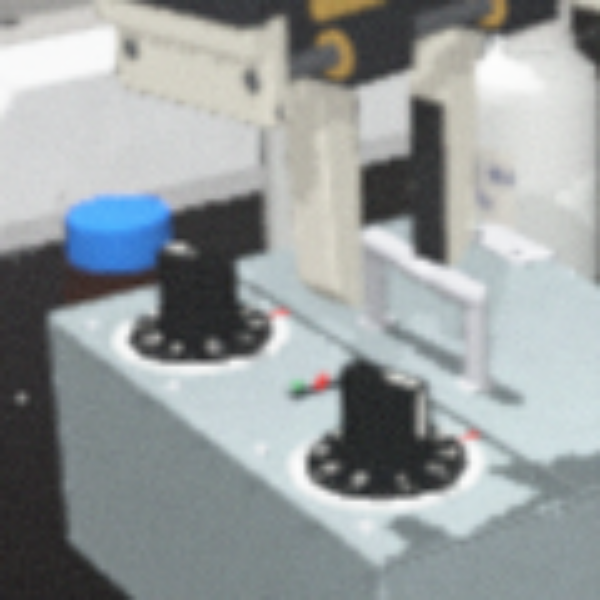

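The fingers straddle the right dial (tips at (330,300) and (445,260)), well in front of the handle. Descend.

Request:
move_arm(rows=[[0.45,2.5,0.3,25,0.01],[0.45,0,0,25,0],[0.45,0,0,10,0],[0.45,0,0,0,0]])

```text
time: 9.82
eef_pos: [0.492, -0.0171, 0.1455]
ee_rot: [-1.93, -2.472, 0.01]
ft_force: [0.0, -0.0, 0.4]
opening: 0.449
```

```bash
python3 -c "
from h import *
f=grab_frame('side');cv2.imwrite('pics/s5.png',cv2.resize(f['image'][190:290,220:340],None,fx=6,fy=6))
rep([.4915,-.0203,.1455],.24)"
```

```text
t 9.88 pos [ 0.4922 -0.0172  0.1459] yang 0.245 tilt [-0.0074 -0.0021] F [-0.1  0.2  0.2] M [-0.08  0.04  0.  ] op 0.452 q [-0.13  0.38  1.88 -0.    0.89 -0.37]
tool shift mm [-2.8 -1.4  0.4]
spin 0.005
```

View pics/s5.png

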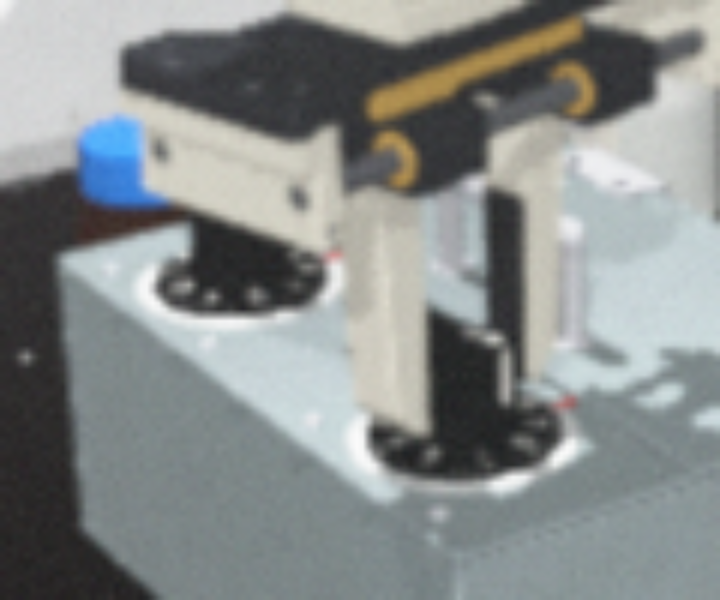

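The fingers straddle the right bar. I'll correct by 3 mm and close.

Request:
move_arm(rows=[[0.45,-2.8,-1.4,0,0],[0.2,0,0,0,0],[0.1,0,0,0,0],[0,0,0,0,0],[0,0,0,0,0],[0,0,0,0,0]])

```text
time: 10.62
eef_pos: [0.4907, -0.0207, 0.1478]
ee_rot: [-1.93, -2.473, 0.012]
ft_force: [2.3, 0.6, -1.5]
opening: 0.126
```

```bash
python3 -c "
from h import *
pin('pics/p2.png');rep()
f=grab_frame('side');cv2.imwrite('pics/s6.png',cv2.resize(f['image'][190:290,220:340],None,fx=6,fy=6))"
```

```text
pin row 0.0 mass 0 rows [0 0 0 0 0 0 0 0 0 0 0 0 0 0 0 0]
t 10.68 pos [ 0.4908 -0.0207  0.1478] yang 0.246 tilt [-0.0084 -0.003 ] F [-2.8 -1.3  2.1] M [-0.2   0.22  0.05] op 0.128 q [-0.13  0.37  1.88 -0.01  0.89 -0.38]
```

View pics/p2.png

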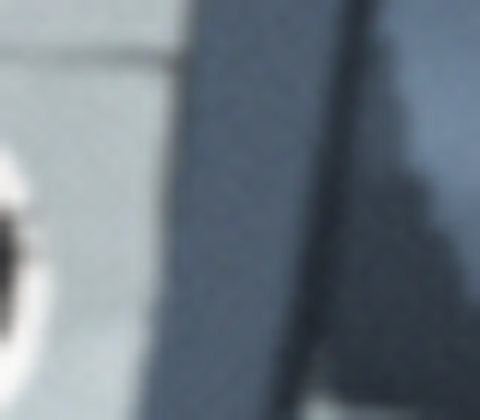

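View pics/s6.png

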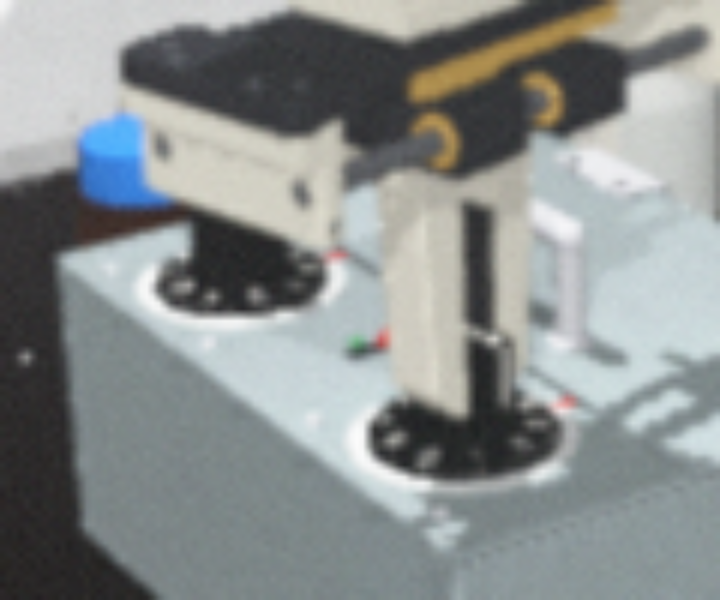

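The side picture shows the bar gripped, with the pin slot peeking out at (370,345). The top view is hidden, so I'll track the pin in the side view plus the moment.

```bash
cat >> h.py <<'E'
def spin_(save):
    g=grab_frame('side')
    for x in(.5116,.5066,.5016,.4996): print(w2px(g,[x,.049,.115]).round(1),end=' ')
    cv2.imwrite(save,cv2.resize(g['image'][235:260,265:300],None,fx=16,fy=16,interpolation=cv2.INTER_CUBIC))
    c=g['image'][240:256,268:296].astype(int);r=np.clip(c[...,2]-np.maximum(c[...,0],c[...,1])-20,0,None)
    print("\nred cols from 268",r.sum(0),"rows from 240",r.sum(1))
E
python3 -c "
from h import *
spin_('pics/q0.png')"
```

```text
[286.3 245. ] [284.1 245.6] [281.8 246.3] [281.  246.5] 
red cols from 268 [  0   0   0   0   0   0   0   0   0   0   0   0   0   0  10 167 142   0
   0   0   0   0   0   0   0   0   0   0] rows from 240 [  0   0   0   0   3  73 137 106   0   0   0   0   0   0   0   0]
```

Request:
move_arm(rows=[[0,0,0,0,0.08],[0,0,0,0,0.07],[0,0,0,0,0.06],[0,0,0,0,0]])

```text
time: 11.28
eef_pos: [0.4909, -0.0207, 0.1478]
ee_rot: [-2.185, -2.252, 0.013]
ft_force: [-1.8, -1.2, 0.3]
opening: 0.125
```

```bash
python3 -c "
from h import *
rep();spin_('pics/q1.png')"
```

```text
t 11.28 pos [ 0.4909 -0.0207  0.1478] yang 0.031 tilt [-0.0085 -0.0032] F [-1.8 -1.2  0.3] M [-0.11  0.19 -0.06] op 0.125 q [-0.13  0.37  1.88 -0.01  0.89 -0.16]
[286.3 245. ] [284.1 245.6] [281.8 246.3] [281.  246.5] 
red cols from 268 [  0   0   0   0   0   0   0   0   0   0   0   0   0   0  76 170  72   0
   0   0   0   0   0   0   0   0   0   0] rows from 240 [  0   0   0   0   0  22 140 153   3   0   0   0   0   0   0   0]
```

View pics/q1.png

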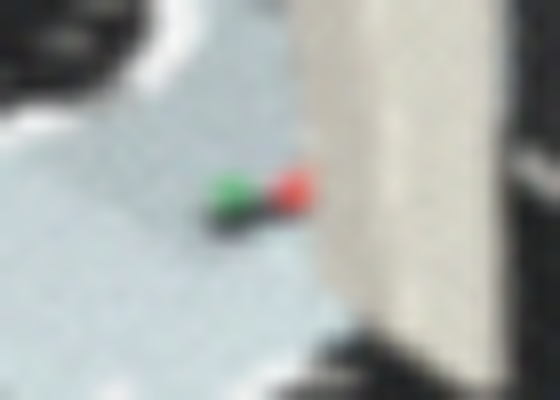

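The red pin is visible at (293,190) of the crop, the green label at (232,195). Now slow steps.

```bash
cat >> h.py <<'E'
def sp2(save=None):
    g=grab_frame('side')
    c=g['image'][240:256,268:296].astype(int);r=np.clip(c[...,2]-np.maximum(c[...,0],c[...,1])-20,0,None)
    m=r.sum();print("side pin",round((r.sum(0)*np.arange(268,296)).sum()/max(m,1),2),round((r.sum(1)*np.arange(240,256)).sum()/max(m,1),2),m)
    if save: cv2.imwrite(save,cv2.resize(g['image'][235:260,265:300],None,fx=16,fy=16,interpolation=cv2.INTER_CUBIC))
E
```

Request:
move_arm(rows=[[0,0,0,0,0.025],[0,0,0,0,0.02]])

```text
time: 11.58
eef_pos: [0.4909, -0.0207, 0.1478]
ee_rot: [-2.235, -2.202, 0.013]
ft_force: [-1.2, -0.6, 0.6]
opening: 0.123
```

```bash
python3 -c "
from h import *
rep();sp2()"
```

```text
t 11.57 pos [ 0.4909 -0.0207  0.1478] yang -0.015 tilt [-0.0085 -0.0032] F [-1.2 -0.6  0.6] M [-0.11  0.12  0.07] op 0.123 q [-0.13  0.37  1.88 -0.01  0.89 -0.12]
side pin 280.85 247.18 326
```

The pin has jumped to 280.9 px, the spot computed for fully drawn. I'll confirm with another look.

```bash
python3 -c "
from h import *
rep();sp2('pics/q2.png');sp2();rep()"
```

```text
t 11.62 pos [ 0.4909 -0.0207  0.1478] yang -0.016 tilt [-0.0085 -0.0032] F [-1.7 -1.3  0.7] M [-0.08  0.11 -0.  ] op 0.131 q [-0.13  0.37  1.88 -0.01  0.89 -0.12]
side pin 280.85 247.16 319
side pin 280.85 247.17 328
t 11.72 pos [ 0.4909 -0.0207  0.1478] yang -0.014 tilt [-0.0085 -0.0032] F [-1.2 -0.2  1. ] M [-0.1   0.13  0.03] op 0.127 q [-0.13  0.37  1.88 -0.01  0.89 -0.12]
```

View pics/q2.png

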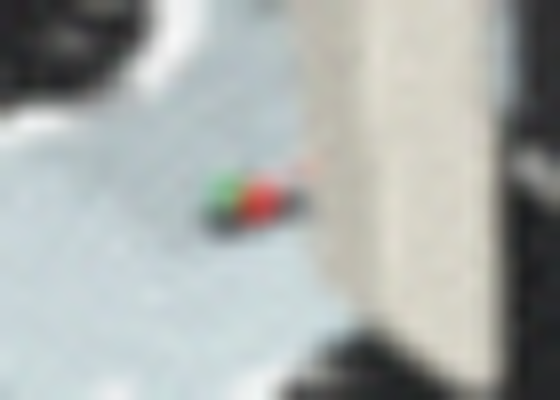

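The pin sits beside the green mark. I'll go 0.02 rad further inside the play for margin, checking the moment, then release and lift.

Request:
move_arm(rows=[[0,0,0,0,0.02],[0,0,0,0,0]])

```text
time: 11.98
eef_pos: [0.4909, -0.0207, 0.1478]
ee_rot: [-2.257, -2.18, 0.013]
ft_force: [-0.9, -1.0, 0.0]
opening: 0.128
```

```bash
python3 -c "
from h import *
rep();sp2();rep()"
```

```text
t 11.97 pos [ 0.4909 -0.0207  0.1478] yang -0.035 tilt [-0.0085 -0.0032] F [-0.9 -1.   0. ] M [-0.09  0.07  0.01] op 0.128 q [-0.13  0.37  1.88 -0.01  0.89 -0.1 ]
side pin 280.83 247.2 307
t 12.03 pos [ 0.4909 -0.0207  0.1478] yang -0.035 tilt [-0.0085 -0.0031] F [-2.4 -0.4  1. ] M [-0.17  0.15 -0.02] op 0.127 q [-0.13  0.37  1.88 -0.01  0.89 -0.1 ]
```

Request:
move_arm(rows=[[0.45,0,0,0,0],[0.45,0,0,0,0],[0.45,0,0,0,0],[0.45,0,0,-30,0],[0.45,0,0,-35,0]])

```text
time: 12.65
eef_pos: [0.4906, -0.0203, 0.2122]
ee_rot: [-2.254, -2.178, 0.017]
ft_force: [0.5, -0.2, -0.5]
opening: 0.45
```

```bash
python3 -c "
from h import *
f=grab_frame('side');cv2.imwrite('pics/s7.png',cv2.resize(f['image'][170:290,220:340],None,fx=5,fy=5))
rep([.5545,.049,.2],0)"
```

```text
t 12.7 pos [ 0.4924 -0.0204  0.2166] yang -0.034 tilt [-0.0066 -0.0031] F [ 2.7 -0.7  4.5] M [-0.08 -0.02  0.01] op 0.448 q [-0.13  0.28  1.82 -0.    1.05 -0.1 ]
tool shift mm [71.6 59.8 16. ]
spin -0.034
```

View pics/s7.png

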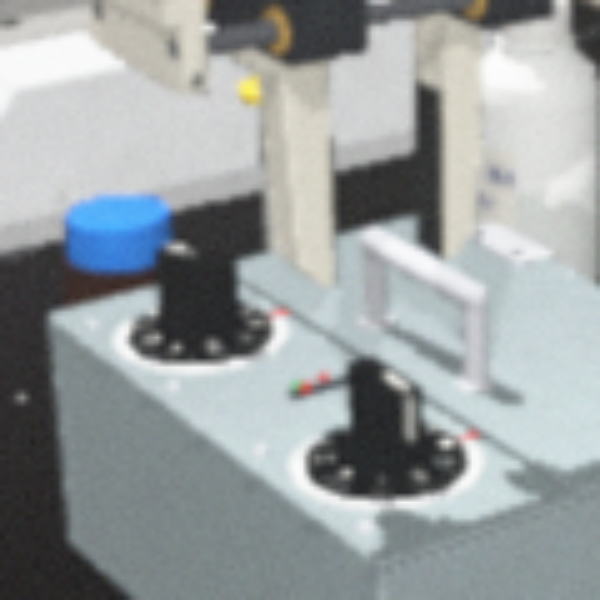

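Both dials are released and the pin sits by the green mark at (303,390). Moving over the handle.

Request:
move_arm(rows=[[0.45,36,30,0,-0.026],[0.45,36,30,10,0],[0.45,0,0,0,0]])

```text
time: 13.08
eef_pos: [0.5563, 0.0518, 0.2073]
ee_rot: [2.231, 2.211, -0.006]
ft_force: [-0.2, -0.5, -0.7]
opening: 0.447
```

```bash
python3 -c "
from h import *
f=grab_frame('side');cv2.imwrite('pics/s8.png',cv2.resize(f['image'][160:280,220:370],None,fx=5,fy=5))
rep([.5543,.0495,.153],-.008)"
```

```text
t 13.12 pos [0.5558 0.0509 0.2078] yang -0.009 tilt [-0.0024 -0.0036] F [-0.6 -0.3  0.5] M [-0.08  0.06 -0.01] op 0.449 q [ 0.01  0.4   1.66 -0.    1.08  0.02]
tool shift mm [-1.2 -1.3 54.8]
spin -0.001
```

View pics/s8.png

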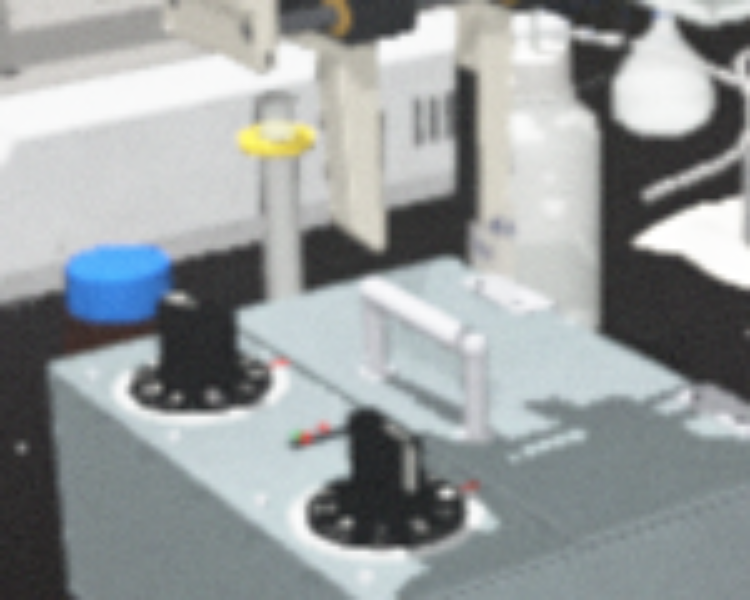

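The fingertips at (365,245) and (490,245) straddle the handle. Descend and close.

Request:
move_arm(rows=[[0.45,-1.2,-1.3,20,0],[0.45,0,0,20,0],[0.45,0,0,12,0],[0.45,0,0,2,0],[0.2,0,0,0,0],[0.1,0,0,0,0],[0,0,0,0,0],[0,0,0,0,0]])

```text
time: 14.12
eef_pos: [0.5535, 0.0467, 0.155]
ee_rot: [2.232, 2.207, -0.004]
ft_force: [-2.2, -1.0, -2.5]
opening: 0.104
```

```bash
python3 -c "
from h import *
f=grab_frame('side');cv2.imwrite('pics/s9.png',cv2.resize(f['image'][170:290,220:370],None,fx=5,fy=5))
rep([.5543,.0495,.153],-.008)"
```

```text
t 14.18 pos [0.5535 0.0467 0.1549] yang -0.011 tilt [ 0.0002 -0.0041] F [-3.3  0.5  2.3] M [-0.11  0.55 -0.05] op 0.111 q [ 0.    0.46  1.72 -0.    0.96  0.02]
tool shift mm [2.8 0.8 1.9]
spin -0.003
```

View pics/s9.png

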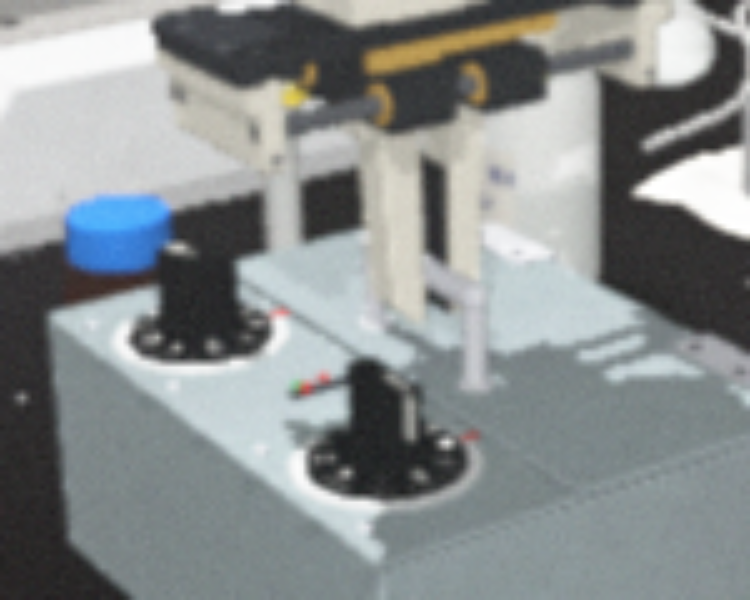

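The bar is between the pads. Gentle first lift to check that the lid is free.

Request:
move_arm(rows=[[0,0,0,0,0],[0,0,0.5,-1.5,0],[0,0,0.5,-1.5,0]])

```text
time: 14.55
eef_pos: [0.5543, 0.0467, 0.1572]
ee_rot: [2.232, 2.207, -0.005]
ft_force: [2.4, -0.2, -7.6]
opening: 0.106
```

```bash
python3 -c "
from h import *
rep()"
```

```text
t 14.55 pos [0.5543 0.0467 0.1572] yang -0.011 tilt [-0.0005 -0.0041] F [ 2.4 -0.2 -7.6] M [-0.07 -0.24  0.  ] op 0.106 q [ 0.    0.46  1.71 -0.01  0.97  0.02]
```

Request:
move_arm(rows=[[0,0,0.6,-1.5,0]])

```text
time: 14.68
eef_pos: [0.5548, 0.0467, 0.1583]
ee_rot: [2.233, 2.207, -0.006]
ft_force: [1.5, -0.6, -8.0]
opening: 0.109
```

```bash
python3 -c "
from h import *
rep()"
```

```text
t 14.68 pos [0.5548 0.0467 0.1583] yang -0.011 tilt [-0.0011 -0.0041] F [ 1.5 -0.6 -8. ] M [-0.1  -0.08 -0.06] op 0.109 q [ 0.    0.46  1.71 -0.    0.97  0.02]
```

Force stays flat at 8 N past the 2 mm of play, so the lid is free. Lift on along the arc.

Request:
move_arm(rows=[[0,0,0.8,-2,0],[0,0,1,-2,0]])

```text
time: 14.92
eef_pos: [0.5565, 0.0467, 0.1621]
ee_rot: [2.233, 2.208, -0.007]
ft_force: [2.3, -0.3, -7.4]
opening: 0.109
```

```bash
python3 -c "
from h import *
rep()"
```

```text
t 14.93 pos [0.5565 0.0467 0.1621] yang -0.011 tilt [-0.0021 -0.0042] F [ 2.3 -0.3 -7.4] M [-0.17 -0.01  0.01] op 0.109 q [ 0.    0.46  1.7  -0.01  0.98  0.02]
```

Request:
move_arm(rows=[[0,0,2,-4,0],[0,0,2.2,-4,0],[0,0,2.4,-3.9,0],[0,0,3,-4.2,0],[0,0,3.2,-4.1,0],[0,0,3.5,-4,0],[0,0,3.7,-3.9,0]])

```text
time: 15.8
eef_pos: [0.5764, 0.0465, 0.1915]
ee_rot: [-2.233, -2.208, 0.012]
ft_force: [-2.0, -1.0, -8.6]
opening: 0.104
```

```bash
python3 -c "
from h import *
rep()
p=state()['eef_pos'];r=.1058
# start grasp .5535,.155 ; hinge rel
hx,hz=.5535+.098,.155-.040
print('theta',np.arctan2(p[2]-hz,hx-p[0])-.3875,'r',np.hypot(p[2]-hz,hx-p[0]))
t=.388+.8;print('to .8',hx-r*np.cos(t)-p[0],hz+r*np.sin(t)-p[2])"
```

```text
t 15.8 pos [0.5764 0.0465 0.1915] yang -0.011 tilt [-0.0064 -0.0044] F [-2.  -1.  -8.6] M [-0.15  0.54 -0.  ] op 0.104 q [ 0.    0.46  1.62 -0.    1.07  0.02]
theta 0.4069895450540136 r 0.10721848069183315
to .8 0.03560455019891828 0.021641562671272707
```

Request:
move_arm(rows=[[0,0,3.7,-3.2,0],[0,0,3.8,-3,0],[0,0,3.9,-2.8,0],[0,0,4,-2.6,0],[0,0,4,-2.4,0],[0,0,4.1,-2.2,0]])

```text
time: 16.55
eef_pos: [0.5985, 0.0462, 0.2098]
ee_rot: [-2.229, -2.204, 0.021]
ft_force: [-6.6, -2.2, -1.2]
opening: 0.11
```

```bash
python3 -c "
from h import *
rep()
p=state()['eef_pos'];r=.1065
hx,hz=.5535+.098,.155-.040
print('theta',np.arctan2(p[2]-hz,hx-p[0])-.3875,'r',np.hypot(p[2]-hz,hx-p[0]))
t=.388+.82;print('to .82',hx-r*np.cos(t)-p[0],hz+r*np.sin(t)-p[2])
f=grab_frame('side');cv2.imwrite('pics/s10.png',cv2.resize(f['image'][140:290,220:390],None,fx=4,fy=4))"
```

```text
t 16.55 pos [0.5985 0.0462 0.2098] yang -0.011 tilt [-0.0145 -0.0048] F [-6.6 -2.2 -1.2] M [-0.2   1.38 -0.03] op 0.11 q [ 0.    0.48  1.54 -0.01  1.14  0.01]
theta 0.6735321505637792 r 0.10859112496474663
to .82 0.015193588272291114 0.0047829051175402315
```

View pics/s10.png

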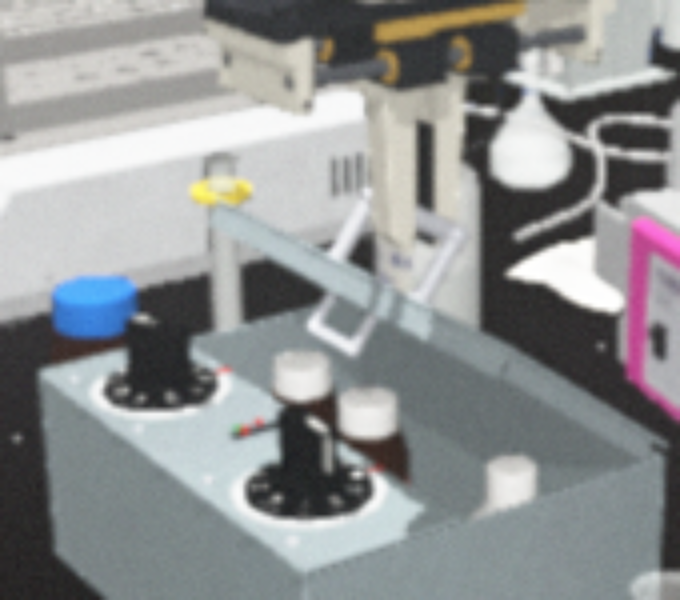

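The lid is well open, with the bar still between the fingers at (415,225). Continue to about 0.8 rad.

Request:
move_arm(rows=[[0,0,3.8,-1.5,0],[0,0,3.8,-1.2,0],[0,0,3.8,-1,0],[0,0,3.5,-0.6,0]])

```text
time: 17.1
eef_pos: [0.613, 0.0461, 0.2175]
ee_rot: [-2.227, -2.203, 0.026]
ft_force: [-7.9, -0.5, 2.9]
opening: 0.109
```

```bash
python3 -c "
from h import *
rep()
p=state()['eef_pos'];r=.1065
hx,hz=.5535+.098,.155-.040
print('theta',np.arctan2(p[2]-hz,hx-p[0])-.3875,'r',np.hypot(p[2]-hz,hx-p[0]))
f=grab_frame('side');cv2.imwrite('pics/s11.png',cv2.resize(f['image'][140:290,220:390],None,fx=4,fy=4))
np.savez('side11.npz',**f)"
```

```text
t 17.1 pos [0.613  0.0461 0.2175] yang -0.011 tilt [-0.018  -0.0051] F [-7.9 -0.5  2.9] M [-0.21  1.56  0.03] op 0.109 q [ 0.    0.5   1.49 -0.01  1.17  0.01]
theta 0.8241060031641911 r 0.10945914164291151
```

View pics/s11.png

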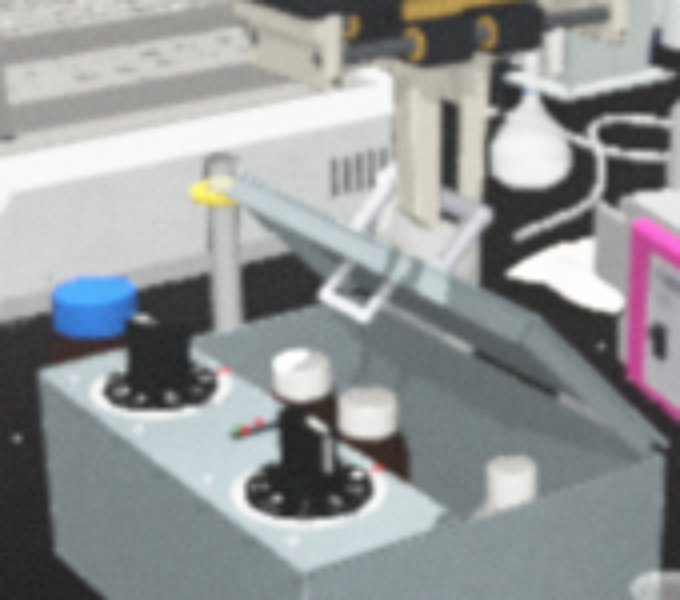

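Request:
move_arm(rows=[[0.2,0,0,0,0],[0.2,0,0,0,0],[0.2,0,0,0,0]])

```text
time: 17.52
eef_pos: [0.6159, 0.0463, 0.2206]
ee_rot: [-2.231, -2.207, 0.016]
ft_force: [0.3, 0.5, -0.6]
opening: 0.196
```

```bash
python3 -c "
from h import *
rep()
f=grab_frame('side');cv2.imwrite('pics/s12.png',cv2.resize(f['image'][150:250,280:360],None,fx=6,fy=6))"
```

```text
t 17.52 pos [0.6159 0.0463 0.2206] yang -0.011 tilt [-0.0097 -0.0047] F [ 0.3  0.5 -0.6] M [-0.03  0.03  0.05] op 0.196 q [ 0.    0.5   1.48 -0.01  1.17  0.01]
```

View pics/s12.png

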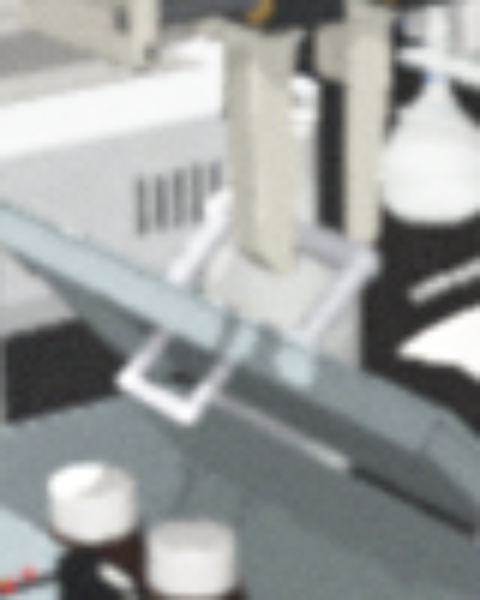

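Fingers are free (force about 0) with the bar between them. Lift straight up and away.

Request:
move_arm(rows=[[0.2,0,0,-8,0],[0.2,0,0,-15,0],[0.2,0,0,-25,0],[0.2,0,0,-40,0],[0.2,0,-40,-30,0],[0.2,0,-60,0,0],[0.2,0,-60,0,0],[0.2,60,-40,0,0],[0.2,60,-20,0,0],[0.2,60,0,0,0],[0.2,60,0,0,0],[0.2,0,0,0,0]])

```text
time: 19.08
eef_pos: [0.4, 0.2862, 0.3558]
ee_rot: [2.233, 2.202, 0.007]
ft_force: [-0.5, 0.1, 0.5]
opening: 0.198
```

```bash
python3 -c "
from h import *
rep();pin()
f=grab_frame('side');cv2.imwrite('pics/s13.png',cv2.resize(f['image'][140:400,190:450],None,fx=2.3,fy=2.3))
f=grab_frame('top');cv2.imwrite('pics/t13.png',cv2.resize(f['image'][170:320,200:450],None,fx=3.2,fy=3.2))
# lid plane
vv,uu=np.mgrid[185:285,255:395];z=f['range_z'][vv,uu]
W=(np.stack([(uu-f['cx'])/f['fx']*z,(vv-f['cy'])/f['fy']*z,z],-1)-f['t'])@f['R']
P=W.reshape(-1,3);P=P[(P[:,2]>.125)&(P[:,2]<.25)&(P[:,1]>-.07)&(P[:,1]<.165)&(abs(P[:,1]-.05)>.05)&(P[:,0]>.54)]
best=None;rng=np.random.default_rng(0)
for _ in range(300):
    a=P[rng.choice(len(P),3,0)];n=np.cross(a[1]-a[0],a[2]-a[0]);
    if np.linalg.norm(n)<1e-6: continue
    n/=np.linalg.norm(n);i=(abs((P-a[0])@n)<.004)
    if best is None or i.sum()>best.sum():best=i
Q=P[best];n=np.linalg.svd(Q-Q.mean(0),full_matrices=False)[2][2];n*=np.sign(n[2]);print(len(P),len(Q),n,'theta',np.arctan2(n[0],n[2]))
T=lambda r:r
"
```

```text
t 19.07 pos [0.4    0.2862 0.3558] yang -0.014 tilt [ 0.0067 -0.0006] F [-0.5  0.1  0.5] M [-0.11  0.02  0.04] op 0.198 q [ 0.53  0.14  1.64 -0.    1.36  0.54]
pin row 259.6 mass 381 rows [  0   0  13  13   0   0   2  99 160  94   0   0   0   0   0   0]
2056 1797 [ 0.71836548 -0.00884658  0.69560964] theta 0.801490300956564
```

View pics/s13.png

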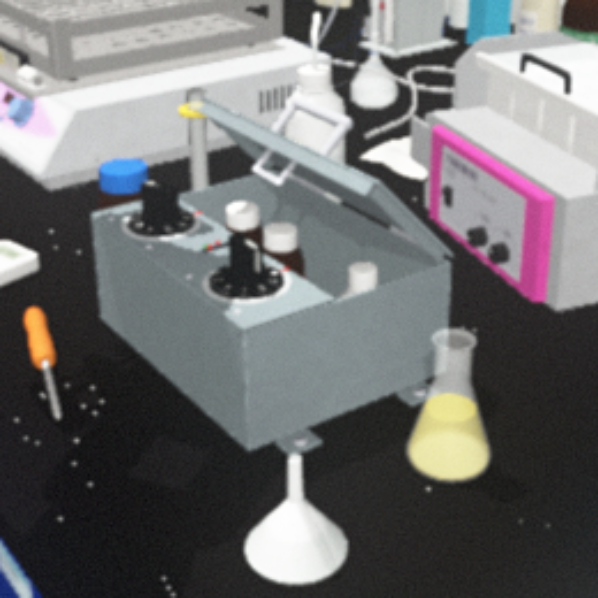

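View pics/t13.png

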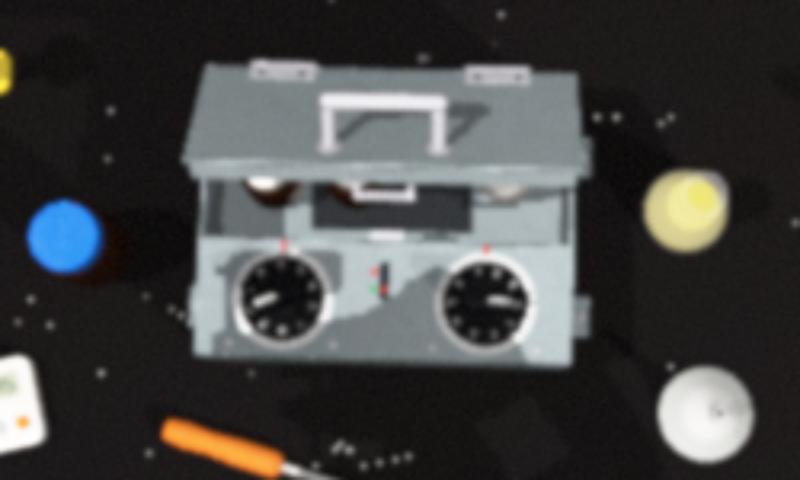

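The lid fits at 0.80 rad, the pin is at the drawn end (386,289 in the top picture, by the green mark), and the neighbours are in place. Handing in.

```bash
python3 -c "
from h import *
print(finish_job());rep()"
```

```text
the job is handed in; nothing more can be done
None
the job is handed in; nothing more can be done
```

The box is unlocked and its lid stands open by itself. I handed the job in at about 19 s of the 67 s allowed; the system gave no verdict.

- **Left dial:** it caught at about 1.94 rad. The red pin moved about 5 mm and stayed there. The expected step was 6 mm, so this read a little short but inside the 4–8 mm allowed. I left the dial at about 1.96 rad.
- **Right dial:** it caught at about 4.70 rad, and the pin moved on to the drawn end beside the green mark. I left it at about 4.68 rad, with 4.758 rad as the upper limit. That figure comes from the gripper angle and is good to roughly 0.03 rad.
- **Lid:** it lifted with a steady force of about 8 N, slightly above the 4–7 N given but with no sign of being locked. A plane fitted to the depth image after release gave 0.80 rad (46 degrees).

**Last checks:** the pin showed as drawn; its tracked position read about 11 mm, slightly low because a red label next to it pulls the reading. The bottle, flask and funnel looked undisturbed in the pictures, though I did not measure them. The arm stood clear with about zero force. I had no direct reading of the force on the bolt, but the moment felt at the dials stayed at or below about 0.16 N m.

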